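# Test-turn clamping screws in their gauge nuts and keep the good ones

### The arm

A 7-joint arm with a two-finger parallel gripper is mounted at the origin on the work surface. World frame = base frame: x ahead of the robot, y to its left, z up, the work surface at z = 0. Lengths are in m, angles in rad, forces in N, time in s.
With the tool pointing down it reaches from about 0.425 to 1.025 m from the base axis. Payload 3.6 kg.
Tool frame: the origin (TCP) lies on the centre line of the jaws, within the pads' length; the fingertips stand 19 mm ahead of it and the grasp point (between the pads) is the TCP (tip_reach is the distance from the TCP to the fingertips, in m); z points along the fingers, y is the line along which they close (so a half turn about z gives the same grasp; the last joint's range is limited). The gripper opens to 85 mm and grips with 20 to 120 N. Pads are 22 mm wide; open, the fingers measure 114 mm over their backs; the gripper's body (76 mm by 85 mm) begins 54 mm behind the grasp point. The pads swing forward as they close: fully open they stand 13 mm farther back than shut.
Start: joints at [-1.206, 0.591, 0.048, 1.609, -0.033, 0.943, -0.034], TCP at [0.321, 0.65, 0.25] pointing down, gripper open.
Joint ranges: [-2.69, 2.69], [-0.47, 2.24], [-1.27, 1.36], [0.19, 2.51], [-1.53, 4.68], [0.08, 2.07], [-3.09, 3.09]. Speed limits (rad/s): [2.57, 2.57, 3.14, 3.14, 3.14, 3.14, 3.14].

### API

Orientations are given as a unit quaternion [w, x, y, z].
In Python, from rig import movep, movel, movej, let_go, clamp, hold, solve_ik, snapshot, Unreachable, sign_off, current_clock, current_joints, current_joint_velocities, current_effort, current_tcp_pos, current_tool_rot, current_wrist_force, current_ft_torque, current_width, current_finger_force, tip_reach gives the robot as it stands. The module is installed in compiled form; this text tells all that it offers. Calls block until the motion is done:
- movep(position, orientation): joint-space move of the TCP to a pose.
- movel(position, feed=0.15, frame=None): straight line of the TCP; frame=None keeps the orientation; feed is the mean speed in m/s.
- movej(angles): joint-space move.
- let_go() and clamp(grasp_force=None): open the fingers fully, or close them until they stop; grasp_force is the grip in N (None keeps the last).
- hold(seconds).
- solve_ik(position, orientation): joint angles nearest the present ones, or None.
- snapshot(name): name is "side" or "top"; returns a dict with "pixels" (384x512x3 uint8, red, green, blue), "mtx" (3x3 intrinsics, pixels), "rvec" (rotation vector, rad) and "tvec" (3), from world to camera coordinates, as OpenCV has them. Camera axes: x right, y down, z forward; pixel columns grow to the right and rows downward; lengths in m; the calibration is good to about 2 mm. A picture is of the moment at which its call begins. There is no depth.
A pose or a line that the arm cannot do raises Unreachable and nothing moves.
- sign_off(): hands the job in; it is judged then, once.
Readings, each from a call of its own:
- current_clock(): time.
- current_joints(): joint angles.
- current_joint_velocities(): joint speeds.
- current_effort(): joint torques, N m.
- current_tcp_pos(): TCP position.
- current_tool_rot(): TCP orientation.
- current_wrist_force(): force on the tool from outside, world axes, zero at the start.
- current_ft_torque(): the same for the moment, N m.
- current_width(): finger opening in m.
- current_finger_force(): force on a finger pad.
Only numpy, scipy, OpenCV 4.12 (cv2) and the standard library are available. Lean on these libraries where they do the work, as an engineer would, in place of code of your own. Each camera call takes 0.05 s, during which the arm holds its last target. There are 200 camera calls.

### The job

Test the three clamping-lever screws of the microscope stage in their gauge nuts: turn each one's lever clockwise as far as it goes. Every screw that turns freely until fully home is good: leave it home and slide its gauge block along its rails right up to the keep end; a screw that binds on the way must not be forced: leave it where it binds with its block at the test end. Don't shift the other things on the bench.

Things in the scene. Friction and masses are not known exactly. Their poses are not given: they have to be found in the camera images.
- stand_a: Test stand fixed to the bench: aluminium base 176 x 76 x 8 mm (x -44 to +132 mm) with guide rails along its x axis and a 24 mm high stop bar at each end. Origin on the bench under the screw axis with the block at the test end; x runs along the rails from test end (nearer the robot) to keep end, y left, z up. Three look-alike stands about 200 mm apart, in changing order.
- carrier_a (a joint): Position (m) of the steel gauge-nut block of stand_a along the stand's x axis: 0 at the test end (where it starts), 0.080 against the stop of the keep end. Block 52 x 52 mm in plan, underside 8 mm and top 44 mm above the bench, brass gauge nut on top. It slides stiffly: about 5 N of push, and stays where it is left.
- screw_a (a joint): Turn (rad) of the clamping-lever screw of stand_a, clockwise from above. In the stand's frame the lever points at 250 degrees (counter-clockwise from x) minus this: at the start (0 to 0.35) to -y, fully home (2.70, firm stop) to +y. A good screw takes about 1 N at the lever; a faulty one binds solid at 1.2 to 1.4. They look alike, which is faulty changes: find it by turning.
- lever_a (a point): Middle of the black lever arm of screw_a, 48 mm from the screw axis, 62 mm above the bench; x points outwards along the arm. The arm is level, 10 mm wide, 54 to 70 mm above the bench, and ends 68 mm from the axis in a 17 mm round end; its flat sides can be pushed with closed fingers from above. Hub at the axis: 26 mm across, 75 mm high.
- stand_b: Test stand fixed to the bench: aluminium base 176 x 76 x 8 mm (x -44 to +132 mm) with guide rails along its x axis and a 24 mm high stop bar at each end. Origin on the bench under the screw axis with the block at the test end; x runs along the rails from test end (nearer the robot) to keep end, y left, z up. Three look-alike stands about 200 mm apart, in changing order.
- carrier_b (a joint): Position (m) of the steel gauge-nut block of stand_b along the stand's x axis: 0 at the test end (where it starts), 0.080 against the stop of the keep end. Block 52 x 52 mm in plan, underside 8 mm and top 44 mm above the bench, brass gauge nut on top. It slides stiffly: about 5 N of push, and stays where it is left.
- screw_b (a joint): Turn (rad) of the clamping-lever screw of stand_b, clockwise from above. In the stand's frame the lever points at 250 degrees (counter-clockwise from x) minus this: at the start (0 to 0.35) to -y, fully home (2.70, firm stop) to +y. A good screw takes about 1 N at the lever; a faulty one binds solid at 1.2 to 1.4. They look alike, which is faulty changes: find it by turning.
- lever_b (a point): Middle of the black lever arm of screw_b, 48 mm from the screw axis, 62 mm above the bench; x points outwards along the arm. The arm is level, 10 mm wide, 54 to 70 mm above the bench, and ends 68 mm from the axis in a 17 mm round end; its flat sides can be pushed with closed fingers from above. Hub at the axis: 26 mm across, 75 mm high.
- stand_c: Test stand fixed to the bench: aluminium base 176 x 76 x 8 mm (x -44 to +132 mm) with guide rails along its x axis and a 24 mm high stop bar at each end. Origin on the bench under the screw axis with the block at the test end; x runs along the rails from test end (nearer the robot) to keep end, y left, z up. Three look-alike stands about 200 mm apart, in changing order.
- carrier_c (a joint): Position (m) of the steel gauge-nut block of stand_c along the stand's x axis: 0 at the test end (where it starts), 0.080 against the stop of the keep end. Block 52 x 52 mm in plan, underside 8 mm and top 44 mm above the bench, brass gauge nut on top. It slides stiffly: about 5 N of push, and stays where it is left.
- screw_c (a joint): Turn (rad) of the clamping-lever screw of stand_c, clockwise from above. In the stand's frame the lever points at 250 degrees (counter-clockwise from x) minus this: at the start (0 to 0.35) to -y, fully home (2.70, firm stop) to +y. A good screw takes about 1 N at the lever; a faulty one binds solid at 1.2 to 1.4. They look alike, which is faulty changes: find it by turning.
- lever_c (a point): Middle of the black lever arm of screw_c, 48 mm from the screw axis, 62 mm above the bench; x points outwards along the arm. The arm is level, 10 mm wide, 54 to 70 mm above the bench, and ends 68 mm from the axis in a 17 mm round end; its flat sides can be pushed with closed fingers from above. Hub at the axis: 26 mm across, 75 mm high.
- flask: Clear culture flask lying flat, 110 x 75 x 36 mm with an orange screw cap at its +x end (to 86 mm). Origin under the centre of its box. Bystander.
- dish: Clear covered culture dish, 92 mm across, 15 mm high. Origin under its centre. Bystander.
- oil_bottle: Small amber bottle with a black cap, 32 mm across, 65 mm high. Origin under its centre. Bystander.
- jar: White jar with a red cap, 56 mm across, 70 mm high. Origin under its centre. Bystander.
- objective: Microscope objective standing on the bench beside a stand, 26 mm across, 34 mm high. Origin under its centre. Bystander.
- spare_nut: Spare brass ring nut lying on the bench beside a stand, 26 mm across, 10 mm high. Origin under its centre. Bystander.
- hex_key: L-shaped hex key lying on the bench beside a stand, 80 mm by 22 mm, 6 mm thick. Origin at the middle of its long leg, on the bench. Bystander.
- screwdriver: Screwdriver lying on the bench at the right, 170 mm long. Bystander.
Mind the look-alikes: they are no part of the job. What is shaped like the stand_b but brown or turquoise is not meant.

How it is judged:
At the end, for the whole second after the job is handed in: Both good screws are turned fully home (more than 2.55 of 2.70 rad) with their gauge blocks at the keep end (more than 72 of 80 mm); the screw that binds has been turned up to where it binds (0.95 to 1.6 rad) and its block is at the test end (within 10 mm). Screws and blocks are at rest ((((value of joint screw_a between 0.95 and 1.6 rad and value of joint carrier_a below 0.01 m) and (value of joint screw_b above 2.55 rad and value of joint carrier_b above 0.072 m) and (value of joint screw_c above 2.55 rad and value of joint carrier_c above 0.072 m)) or ((value of joint screw_b between 0.95 and 1.6 rad and value of joint carrier_b below 0.01 m) and (value of joint screw_a above 2.55 rad and value of joint carrier_a above 0.072 m) and (value of joint screw_c above 2.55 rad and value of joint carrier_c above 0.072 m)) or ((value of joint screw_c between 0.95 and 1.6 rad and value of joint carrier_c below 0.01 m) and (value of joint screw_a above 2.55 rad and value of joint carrier_a above 0.072 m) and (value of joint screw_b above 2.55 rad and value of joint carrier_b above 0.072 m))) and velocity of joint screw_a between -0.1 and 0.1 rad/s and velocity of joint screw_b between -0.1 and 0.1 rad/s and velocity of joint screw_c between -0.1 and 0.1 rad/s and velocity of joint carrier_a between -0.01 and 0.01 m/s and velocity of joint carrier_b between -0.01 and 0.01 m/s and velocity of joint carrier_c between -0.01 and 0.01 m/s); the robot touches nothing.
It fails at once if a stand, block or screw is pushed with more than 50 N (a binding screw forced) (contact force between any of the fingers, the arm and stand_a above 50 N or contact force between any of the fingers, the arm and stand_b above 50 N or contact force between any of the fingers, the arm and stand_c above 50 N).
It fails at once if a bystander is shifted by more than 40 mm (distance of any of flask, dish, oil_bottle, jar, objective, spare_nut, hex_key, screwdriver from where it was at the start of the episode above 0.04 m).
It also fails if it takes over 54 s, if anything falls off the work surface, if the arm or the gripper's body presses on something with over 40 N, if the wrist force passes 120 N, or if a joint passes its speed limit or range.

## Working session

There is one attempt and no reset: what is moved stays moved. The work goes in short steps, each a Python script; the robot and the scene stay as the last script left them, time stands still between calls to the robot, and variables do not carry over. Pictures are saved under pics/ and viewed, at most 10 in all, crops included, and the job is handed in when it is done.

```bash
mkdir -p pics; ls; python3 - <<'E'
from rig import *
import cv2,numpy as np,pickle
for n in ("top","side"):
    s=snapshot(n); pickle.dump(s,open(f"pics/{n}0.pkl","wb"))
    cv2.imwrite(f"pics/{n}0.png",cv2.resize(s["pixels"][:,:,::-1],(800,600),interpolation=cv2.INTER_CUBIC))
    R=cv2.Rodrigues(np.array(s["rvec"],float))[0]; print(n,s["mtx"],(-R.T@np.array(s["tvec"]).reshape(3)),R)
print(current_clock(),current_tool_rot(),tip_reach if not callable(tip_reach) else tip_reach())
E
```

```text
pics
top [[376.24600417   0.         257.91992149]
 [  0.         376.24600417 193.74749934]
 [  0.           0.           1.        ]] [ 0.41905418 -0.00418181  1.17495656] [[-0.00205061 -0.99983879 -0.01783772]
 [-0.99325574  0.00410432 -0.11587144]
 [ 0.11592598  0.01747981 -0.99310403]]
side [[423.47533241   0.         253.882702  ]
 [  0.         423.47533241 194.98728564]
 [  0.           0.           1.        ]] [-0.09234627 -0.66221202  0.80006551] [[ 0.71041011 -0.70353951 -0.01869858]
 [-0.44689738 -0.43041842 -0.78423384]
 [ 0.54369127  0.56548399 -0.62018357]]
0.1 [-1.71846803e-04  2.27338960e-01  9.73815138e-01 -1.02221083e-03] 0.019
```

View pics/top0.png

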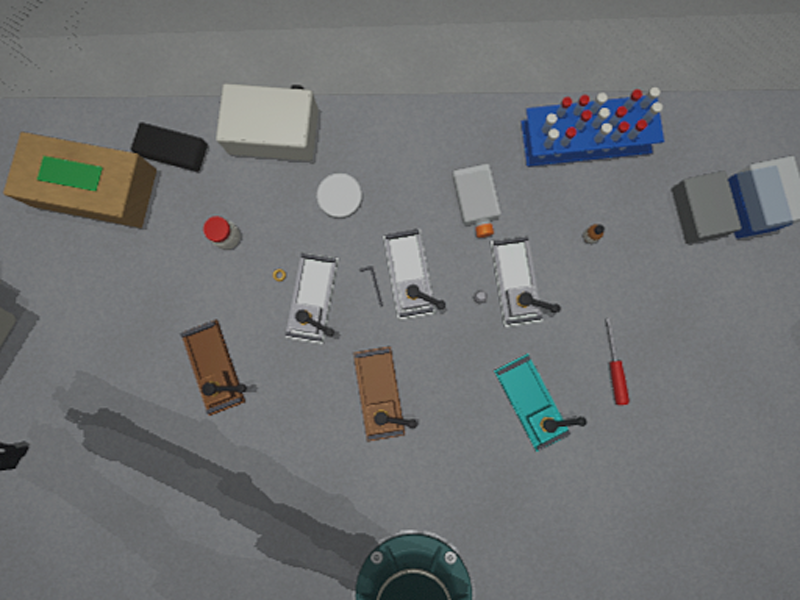

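View pics/side0.png

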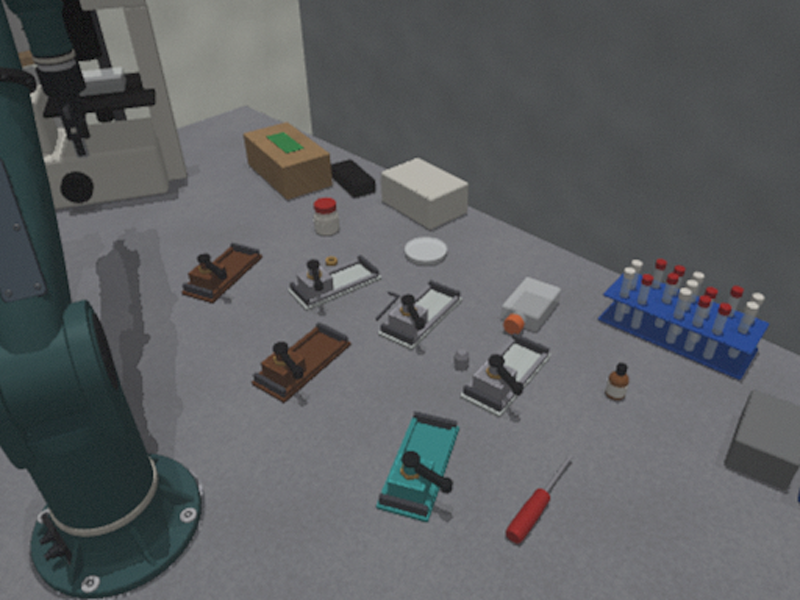

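Top view (800x600): the aluminium stands are at about (312,298), (408,272) and (517,280), with black hubs at (302,317), (413,292) and (524,299). The brown stands (213,368), (380,395) and the turquoise one (533,402) are look-alikes and not meant. I'll measure the three grey ones and check them in one crop.

```bash
cat > meas.py <<'E'
import cv2,numpy as np,pickle
def ray(s,uv,z):
    R=cv2.Rodrigues(np.array(s["rvec"],float))[0]; C=-R.T@np.array(s["tvec"],float).reshape(3)
    uv=np.asarray(uv,float).reshape(-1,2); d=np.c_[uv,np.ones(len(uv))]@np.linalg.inv(s["mtx"]).T@R
    return C+d*((z-C[2])/d[:,2])[:,None]
def pix(s,p): return cv2.projectPoints(np.asarray(p,float).reshape(-1,1,3),np.array(s["rvec"],float),np.array(s["tvec"],float),s["mtx"],None)[0].reshape(-1,2)
E
python3 - <<'E'
from meas import *
s=pickle.load(open("pics/top0.pkl","rb")); im=s["pixels"]; hsv=cv2.cvtColor(im,cv2.COLOR_RGB2HSV)
br=((hsv[...,2]>150)&(hsv[...,1]<40)).astype(np.uint8); dk=(im.max(2)<62).astype(np.uint8)
out=cv2.resize(im[130:240,165:375],None,fx=3.8,fy=3.8,interpolation=cv2.INTER_CUBIC)[:,:,::-1].copy()
def draw(p,c): 
    for q in (pix(s,p)-[165,130]+.5)*3.8: cv2.circle(out,tuple(int(v) for v in q),3,c,-1)
for (u,v) in [(302,317),(413,292),(524,299)]:
    u,v=u*.64,v*.64
    m=np.zeros_like(br); m[int(v)-48:int(v)+22,int(u)-30:int(u)+30]=1
    cs=cv2.findContours(br*m,cv2.RETR_EXTERNAL,cv2.CHAIN_APPROX_NONE)[0]
    P=np.vstack([c.reshape(-1,2) for c in cs if cv2.contourArea(c)>15])
    W=ray(s,P,.008)[:,:2]; r=cv2.minAreaRect((W*1000).astype(np.float32)); print("rect",r,sum(cv2.contourArea(c) for c in cs))
    m=np.zeros_like(dk); m[int(v)-10:int(v)+16,int(u)-10:int(u)+32]=1
    n,l,st,ce=cv2.connectedComponentsWithStats(dk*m); k=1+np.argmax(st[1:,4]); yx=np.argwhere(l==k)
    L=ray(s,yx[:,::-1],.07)[:,:2]*1000; lr=cv2.minAreaRect(L.astype(np.float32)); print(" lever",lr,st[k])
    for b in cv2.boxPoints(r): draw([b[0]/1e3,b[1]/1e3,.008],(0,0,255))
    for b in cv2.boxPoints(lr): draw([b[0]/1e3,b[1]/1e3,.07],(0,255,0))
cv2.imwrite("pics/crop1.png",out)
E
```

```text
rect ((569.30810546875, 200.30104064941406), (71.7731704711914, 148.1983184814453), 80.3473129272461) 648.5
 lever ((510.8747863769531, 182.08245849609375), (78.78512573242188, 19.755325317382812), 63.48312759399414) [190 199  24  16 113]
rect ((616.1327514648438, 5.4748992919921875), (148.972412109375, 76.83898162841797), 9.599386215209961) 760.5
 lever ((559.6337890625, -28.07516860961914), (76.62493133544922, 21.216812133789062), 65.62155151367188) [261 183  24  15 105]
rect ((600.9282836914062, -209.31402587890625), (148.8808135986328, 69.2703857421875), 8.164458274841309) 565.5
 lever ((546.68896484375, -241.29232788085938), (77.50724029541016, 21.734148025512695), 70.96781158447266) [332 187  27  13 122]
```

View pics/crop1.png

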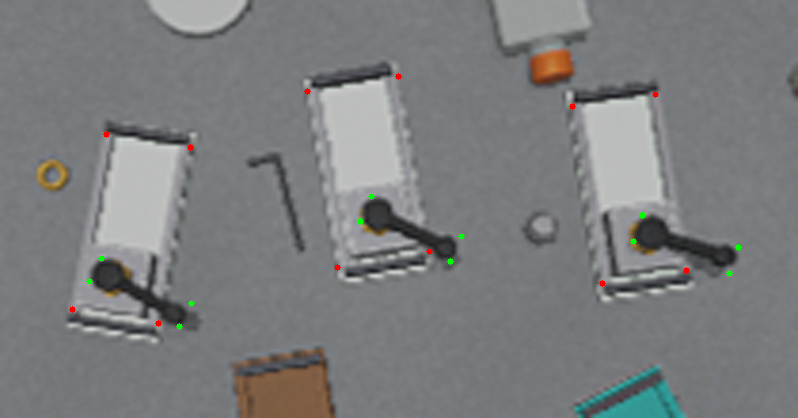

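The crop confirms that the red corners sit on the three grey-aluminium bases and the green ones on their levers. The hubs in the crop are at (106,276), (376,214) and (651,235). Lever-based and base-based axis estimates agree to about 3 mm, so I'll average them and start on the left stand.

```bash
cat > ops.py <<'E'
from rig import *
import numpy as np
from scipy.spatial.transform import Rotation as Ro
# axis x, y, yaw, start turn
ST={"L":(.5243,.2067,np.radians(-9.65),0.0),"M":(.5713,-.0035,np.radians(9.6),.24),"R":(.5562,-.2163,np.radians(8.2),.13)}
R0=.052; Z=.070
def quat(a):   # tool down, tool x at world angle a
    q=Ro.from_matrix(np.array([[np.cos(a),np.sin(a),0],[np.sin(a),-np.cos(a),0],[0,0,-1]])).as_quat()
    return np.r_[q[3],q[:3]]
def pose(s,th,d,z=Z,r=R0,dx=0):
    x,y,w,_=ST[s]; f=np.radians(250)-th+w
    p=np.array([x,y])+r*np.array([np.cos(f),np.sin(f)])+d*np.array([-np.sin(f),np.cos(f)])+dx*np.array([np.cos(w),np.sin(w)])
    return np.r_[p,z],quat(f-np.pi/2)
def F(): return np.array(current_wrist_force())
def rep(tag,f0): print(tag,"t%.2f"%current_clock(),np.round(F()-f0,1),np.round(current_tcp_pos(),4),flush=True)
def go(p,q,feed): movel(p,feed=feed,frame=q)
def turn(s,first=True):
    th0=ST[s][3]
    movep(*pose(s,th0,.032,z=.125)); go(*pose(s,th0,.032),.15); f0=F(); rep("down",f0)
    go(*pose(s,th0,.018),.08); rep("touch",f0)
    for th in np.linspace(th0,1.0,4)[1:]:
        go(*pose(s,th,.016),.10); rep("th%.2f"%th,f0)
        if np.linalg.norm(F()-f0)>8: print("STOP early"); return None
    for th in np.arange(1.04,1.66,.04):
        go(*pose(s,th,.016),.06); n=np.linalg.norm((F()-f0)[:2])
        if n>6: rep("BOUND at %.2f"%th,f0); return False
    rep("free",f0)
    for th in (1.9,2.2,2.45,2.65):
        go(*pose(s,th,.016),.10); rep("th%.2f"%th,f0)
        if np.linalg.norm(F()-f0)>15: print("STOP"); return None
    return f0
def slide(s,f0,a=0.0,b=.11):
    for dx in np.r_[np.arange(a+.02,.061,.02),np.arange(.066,b,.004)]:
        go(*pose(s,2.70,.016,dx=dx),.08); n=np.linalg.norm((F()-f0)[:2]); rep("dx%.3f"%dx,f0)
        if n>14: break
    go(*pose(s,2.70,.016,dx=dx-.02),.12)
def up():
    p=np.array(current_tcp_pos()); p[2]=.125; movel(p,feed=.2)
E
python3 - <<'E'
from ops import *
clamp(); rep("closed",0*F())
print(turn("L"))
E
```

```text
closed t0.87 [ 0.2 -0.2 -0.3] [0.3211 0.6501 0.2503]
down t3.40 [0. 0. 0.] [0.5264 0.1462 0.07  ]
touch t3.73 [-1.2 -1.6 -1.5] [0.5137 0.1534 0.0707]
th0.33 t4.21 [-0.1 -1.6 -1.1] [0.496  0.1605 0.0702]
th0.67 t4.69 [-0.2 -1.4 -0.9] [0.4825 0.1722 0.07  ]
th1.00 t5.17 [-0.5 -2.1 -1.2] [0.4735 0.1878 0.07  ]
free t9.18 [-0.6 -0.6 -1.2] [0.4722 0.2223 0.07  ]
th1.90 t9.58 [-0.6 -1.6 -1.1] [0.4778 0.2352 0.0699]
th2.20 t10.03 [-0.3 -2.1 -1.6] [0.488  0.2473 0.0699]
th2.45 t10.43 [-0.5 -1.8 -1.4] [0.4992 0.2549 0.0699]
th2.65 t10.78 [-0.4 -1.4 -1.3] [0.5093 0.2589 0.0699]
[0.47151715 1.17428012 1.20671522]
```

```bash
python3 - <<'E'
from ops import *
from meas import *
slide("L",np.array([.47,1.17,1.21])); up(); rep("up",0)
s=snapshot("top"); pickle.dump(s,open("pics/t1.pkl","wb"))
cv2.imwrite("pics/t1.png",cv2.resize(s["pixels"][120:240,150:380,::-1],None,fx=3.4,fy=3.4,interpolation=cv2.INTER_CUBIC))
E
```

```text
dx0.020 t11.22 [-2.7 -2.9 -2.3] [0.531  0.2556 0.0696]
dx0.040 t11.62 [-2.3 -4.5 -2.7] [0.5515 0.2523 0.0697]
dx0.060 t12.02 [-3.  -3.9 -3.2] [0.5714 0.2491 0.0699]
dx0.066 t12.27 [-3.5 -4.9 -2. ] [0.5766 0.2483 0.0699]
dx0.070 t12.52 [-5.8 -4.6 -2.3] [0.5802 0.2478 0.0698]
dx0.074 t12.77 [-4.9 -4.4 -2.4] [0.5841 0.2471 0.0698]
dx0.078 t13.02 [-5.4 -4.8 -1.5] [0.5881 0.2464 0.0698]
dx0.082 t13.27 [-9.9 -4.9  2.1] [0.5893 0.2462 0.0696]
dx0.086 t13.52 [-14.9  -4.2   6.4] [0.59   0.2459 0.0692]
up t14.26 [ 0.5  0.7 -0.4] [0.5808 0.2511 0.1263]
```

View pics/t1.png

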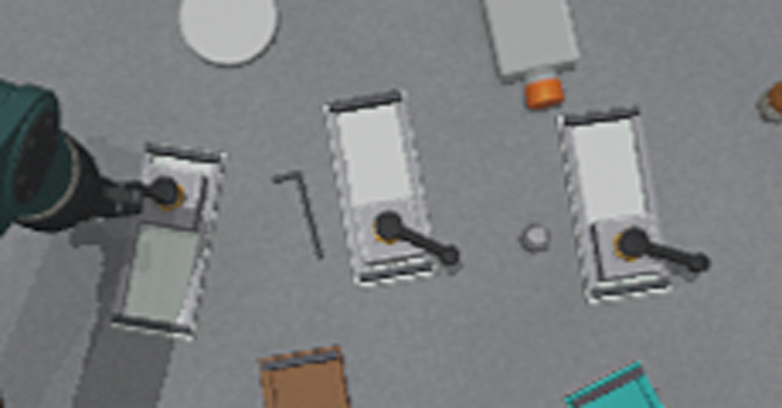

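The left block is now at the keep end: its hub is at crop (165,192) by the far bar, and the lever points to +y. The other two stands haven't moved. Next I'll do the middle and right stands the same way; if a screw binds, the script backs off.

```bash
python3 - <<'E'
from ops import *
from meas import *
for s in "MR":
    r=turn(s); print(s,r)
    if r is None: break
    if r is False:
        p=np.array(current_tcp_pos()); x,y,w,_=ST[s]; v=p[:2]-[x,y]; v/=np.linalg.norm(v)
        p[:2]+=.012*np.array([-v[1],v[0]]); movel(p,feed=.1); up()
    else: slide(s,r); up()
    rep("up",0)
E
```

```text
down t17.04 [0. 0. 0.] [ 0.5792 -0.0639  0.0698]
touch t17.37 [-0.  -1.2 -1.6] [ 0.5662 -0.058   0.0708]
th0.49 t17.77 [ 0.2  0.  -0.9] [ 0.5518 -0.0541  0.0703]
th0.75 t18.17 [-0.3 -0.9 -0.4] [ 0.5397 -0.0475  0.07  ]
th1.00 t18.57 [-0.8 -1.  -1.4] [ 0.5297 -0.0381  0.07  ]
BOUND at 1.40 t21.07 [-0.1 -7.9 -2.5] [ 0.5194 -0.022   0.0701]
M False
up t21.79 [-0.9 -0.3  0.4] [ 0.5237 -0.0315  0.1255]
down t23.42 [0. 0. 0.] [ 0.5695 -0.2749  0.0698]
touch t23.74 [ 0.3  1.8 -0.2] [ 0.556  -0.2714  0.071 ]
th0.42 t24.18 [ 0.1  0.9 -0.9] [ 0.5392 -0.2679  0.0703]
th0.71 t24.62 [0.8 0.9 0.1] [ 0.5252 -0.2606  0.07  ]
th1.00 t25.07 [ 0.5  0.4 -0.4] [ 0.5137 -0.2498  0.07  ]
free t29.07 [-0.9  1.1 -0.7] [ 0.5018 -0.2174  0.07  ]
th1.90 t29.48 [ 0.2  0.7 -1. ] [ 0.5033 -0.2033  0.0699]
th2.20 t29.93 [-0.4  0.8 -0.1] [ 0.5093 -0.1886  0.07  ]
th2.45 t30.32 [-0.2  0.4 -0.3] [ 0.5175 -0.178   0.07  ]
th2.65 t30.68 [ 0.6  0.3 -0.8] [ 0.5259 -0.1711  0.07  ]
R [-0.02505556 -0.8881846   0.56974737]
dx0.020 t31.11 [-1.7  0.1 -0.5] [ 0.5476 -0.1675  0.0701]
dx0.040 t31.51 [-1.2 -1.6 -1.2] [ 0.5683 -0.1644  0.0701]
dx0.060 t31.91 [-0.8 -2.1 -1.6] [ 0.5883 -0.1615  0.0702]
dx0.066 t32.16 [-3.1 -3.6 -0.1] [ 0.5933 -0.1607  0.0701]
dx0.070 t32.41 [-2.8 -2.6  0.1] [ 0.597  -0.1601  0.0701]
dx0.074 t32.66 [-3.1 -3.1 -0.1] [ 0.6009 -0.1596  0.07  ]
dx0.078 t32.91 [-2.6 -3.8 -0.1] [ 0.6048 -0.159   0.07  ]
dx0.082 t33.16 [-7.3 -3.4  2.5] [ 0.6063 -0.1588  0.0699]
dx0.086 t33.41 [-12.1  -3.5   5.6] [ 0.6067 -0.1588  0.0698]
dx0.090 t33.66 [-17.7  -4.2   9.4] [ 0.6074 -0.159   0.0695]
up t34.40 [ 1.1  0.8 -1.8] [ 0.6009 -0.1567  0.1259]
```

```bash
python3 - <<'E'
from ops import *
from meas import *
p=np.array([.45,-.36,.30]); movep(p,quat(np.radians(50)))
s=snapshot("top"); pickle.dump(s,open("pics/t2.pkl","wb")); print(current_clock())
cv2.imwrite("pics/t2.png",cv2.resize(s["pixels"][110:250,150:380,::-1],None,fx=3.4,fy=3.4,interpolation=cv2.INTER_CUBIC))
for n,(x,y,w,_) in ST.items():   # predicted hub pixels at 0 and 80 mm, in the crop
    print(n,np.round((pix(s,[[x+d*np.cos(w),y+d*np.sin(w),.075] for d in (0,.08)])-[150,110]+.5)*3.4))
E
```

```text
35.6167
L [[148. 314.]
 [165. 224.]]
M [[390. 259.]
 [374. 170.]]
R [[637. 275.]
 [621. 185.]]
```

View pics/t2.png

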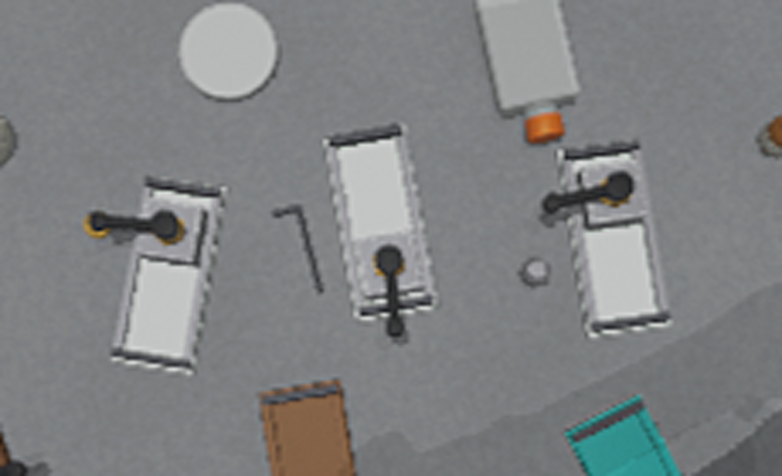

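Final view: the left hub is at (165,226) and the right hub at (620,187), both at the predicted 80 mm spots. Their levers are at about 96° and 95° in the stand frame (turn about 2.7, home). The middle hub at (388,260) is still at the test end, with its lever at about 176° (turn about 1.3, bound). The hex key, objective, flask and dish haven't moved.

```bash
python3 -c "
from rig import *
print(sign_off(),current_clock())"
```

```text
the job is handed in; nothing more can be done
the job is handed in; nothing more can be done
```

I handed the job in at about 36 s: the left and right screws are good, turned fully home with their blocks at the keep end, and the middle screw bound at about 1.3 rad and was left there with its block at the test end (the judge's result wasn't shown).

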